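# Stop the steriliser and hold its lid open

### The job

Stop the white steriliser box by turning its timer knob fully back (counter-clockwise seen from above) to the zero stop, and only then lift the lid by its black bar handle to 45 degrees, so that somebody can take the mug out. The lid falls shut by itself, so finish while still holding it steady at 45 degrees, and leave the mug, the teaspoon and everything else on the worktop where they are.

Things in the scene. Friction and masses are not known exactly. Their poses are not given: they have to be found in the camera images.
- steriliser: white countertop steriliser box, fixed in place on the worktop: a chamber 200 (x) x 204 (y) x 130 mm high, open on top under the lid, with a lower control console (170 x 96 mm, 118 mm high) on its right (-y) side. Origin: centre of the chamber's underside, on the worktop (z = 0). Its x axis points from the front (handle side) to the rear (hinge side), y to its left, z up; it may be turned about z by up to 0.22 rad
- hinge_axis (a point): point on the lid's hinge axis at the middle of the rear edge of the box (104 mm behind the box's origin, 134 mm up); its axes are the box's, and the hinge axis is its y axis. It does not move with the lid
- lid_handle (a point): middle of the lid's handle: a round black bar, 12 mm in diameter, about 116 mm long between two arms, parallel to the hinge axis, 45 mm in front of the lid's front edge (free space between). With the lid shut it is 140 mm above the worktop, 248 mm in front of and 6 mm above the hinge axis; it moves with the lid
- lid (a joint): opening angle of the white lid (200 x 206 x 18 mm, about 0.3 to 0.6 kg, amber window on top), in rad: 0 shut, grows as the handle rises; the hinge stops at 1.45. The hinge is free: the lid falls shut by its own weight at any angle
- timer (a joint): reading of the timer knob in rad: 0 is the zero stop (the knob's white pointer line towards the front of the box, at the red mark), grows as the knob is wound clockwise seen from above, up to 2.4; it starts between 0.7 and 2.0. Turn it counter-clockwise seen from above to bring it back. It stays where it is left (friction 0.03 N m) and can be regrasped
- timer_grip (a point): point to grip on the axis of the timer knob, 155 mm above the worktop: black bar grip 42 mm long, 14 mm thick, 32 mm high (top 8 mm above this point) on a round disc 44 mm across, on the console. The point turns with the knob: the bar lies along its x axis, the pointer line towards its -x; at zero this x axis is parallel to the box's
- mug_centre (a point): bystander: white mug with dark dots, 82 x 117 x 91 mm, standing loose inside the box; middle of its outline with the handle, half-way up
- teaspoon_centre (a point): bystander: steel teaspoon, 130 x 26 x 11 mm, lying inside the box in front of the mug; its centre
- lentil_jar_centre (a point): bystander: glass jar with red cap, 88 mm across, 190 mm high, loose on the worktop right of the box; its centre
- coffee_tin_centre (a point): bystander: dark blue round tin, 96 mm across, 123 mm high, loose, left of the box; its centre
- egg_timer_centre (a point): bystander: round red and cream kitchen timer, 62 mm, loose, at the right; not the timer of this task; its centre
- lime_centre (a point): bystander: green lime, 60 x 48 x 48 mm, loose, at the right; its centre

How it is judged:
By the outcome, as a careful person would: the job done as asked, in the order asked, and still so for the second after the job is handed in, while the arm keeps its last pose, push and grip.
It also fails if it takes over 64 s, if anything falls off the work surface, if the arm or the gripper's body presses on something with over 40 N, if the wrist force passes 120 N, or if a joint passes its speed limit or range.

### The arm

A 7-joint arm with a two-finger parallel gripper is mounted at the origin on a cart in front of the work surface, level with it; the furniture and walls round the work are solid. World frame = base frame: x ahead of the robot, y to its left, z up, the work surface at z = 0. Lengths are in m, angles in rad, forces in N, time in s.
With the tool pointing down it reaches from about 0.425 to 0.925 m from the base axis. Payload 6.8 kg.
Tool frame: the origin (TCP) lies at the very end of the fingers, on their centre line; the grasp point (between the pads) lies 19 mm behind it; z points along the fingers, y is the line along which they close (so a half turn about z gives the same grasp; the last joint's range is limited). The gripper opens to 85 mm and grips with 20 to 120 N. Pads are 22 mm wide; open, the fingers measure 114 mm over their backs; the gripper's body (76 mm by 85 mm) begins 54 mm behind the grasp point. The pads swing forward as they close: fully open they stand 13 mm farther back than shut.
Start: joints at [-1.215, 0.477, 0.022, 1.555, -0.011, 1.109, -0.083], TCP at [0.302, 0.604, 0.231] pointing down, gripper open.
Joint ranges: [-2.96, 2.96], [-0.34, 2.1], [-1.41, 1.46], [0.24, 2.44], [-1.37, 4.51], [0.17, 1.92], [-2.96, 2.96]. Speed limits (rad/s): [2.39, 2.39, 3.14, 3.14, 3.14, 3.14, 3.14].

### API

Orientations are given as a unit quaternion [w, x, y, z].
In Python, from station import get_obs, read_camera, hand_in gives the robot as it stands.
- The arm moves only by the tool arm_command, never from a script. Its argument "commands" is one flat list of numbers, 7 for each row, row after row: the shift along the tool's x, y, z in m, then the turn, a rotation vector about the tool's x, y, z in degrees, then the opening, from 0 (shut) to 1 (fully open). In form: [tx, ty, tz, rx, ry, rz, fingers, tx, ty, tz, rx, ry, rz, fingers, ...]. A call has 1 to 8 rows; each row is the pose to reach, as a shift and turn from the pose commanded when the call began, along the tool's axes at that moment; what a row does not reach only later rows make up. A row lasts 1/10 s, in which the tool goes at most 50 mm and 8.59 degrees, less where a joint would pass 70% of its speed; a pose out of reach is approached as far as the arm can. A call with a gripper value outside its range is refused whole. The fingers move at their own pace and stop on an object; "force" is the grip in N (left out, the last holds). Time passes only in rows, so rows that repeat a pose let the fingers close. It gives the time, the measured TCP pose, the force, the opening and the grip force at its end, in the units of the state.
- get_obs(): the state, without advancing time (a new reading comes with each control period).
- read_camera(name): name is "scene" or "top"; returns a dict with "img" (420x560x3 uint8, red, green, blue), "camera_matrix" (3x3 intrinsics, pixels), "pose" (4x4, takes a point from camera to world coordinates). Camera axes: x right, y down, z forward; pixel columns grow to the right and rows downward; lengths in m; the calibration is good to about 2 mm. A picture is of the moment at which its call begins. There is no depth.
- hand_in(): hands the job in; it is judged then, once.
The state is a dict: "t": time; "q": joint angles; "joint_vel": joint speeds; "joint_torque": joint torques, N m; "eef_pos": TCP position; "tool_rot": TCP orientation; "contact_force": force on the tool from outside, world axes, zero at the start; "torque": the same for the moment, N m; "gripper_width": opening from 0.0 (shut) to 1.0 (fully open); "grasp_force": force on a finger pad.
Only numpy, scipy, OpenCV 4.12 (cv2) and the standard library are available. Lean on these libraries where they do the work, as an engineer would, in place of code of your own. Each camera call takes 0.05 s, during which the arm holds its last target. There are 200 camera calls.

## Working session

There is one attempt and no reset: what is moved stays moved. The work goes in short steps, Python scripts to look and compute and a tool call to move; the robot and the scene stay as the last step left them, time stands still between calls to the robot, and variables do not carry over. Pictures are saved under pics/ and viewed, at most 10 in all, crops included, and the job is handed in when it is done.

Besides the shell and the picture viewer there is one more tool, called in YAML: its name, and indented under it one key for each argument. arm_command: Moves the arm, as the interface text tells. Its arguments: {"type":"object","properties":{"commands":{"type":"array","items":{"type":"number"}},"force":{"type":"number"}},"required":["commands"]}

```bash
ls; mkdir -p pics
python3 - <<'E'
from station import *
import cv2,numpy as np
np.set_printoptions(precision=4,suppress=True)
for n in("scene","top"):
    c=read_camera(n); cv2.imwrite(f"pics/{n}0.png",c["img"][:,:,::-1]); np.savez(f"pics/{n}0.npz",**c)
    print(n,c["camera_matrix"],c["pose"])
o=get_obs();print(o)
E
```

```text
pics
scene [[437.335    0.     287.9432]
 [  0.     437.335  208.8376]
 [  0.       0.       1.    ]] [[ 0.6319 -0.5964  0.4951 -0.0609]
 [-0.7751 -0.4924  0.396  -0.5307]
 [ 0.0076 -0.6339 -0.7734  1.1   ]
 [ 0.      0.      0.      1.    ]]
top [[436.2182   0.     281.5396]
 [  0.     436.2182 207.2108]
 [  0.       0.       1.    ]] [[-0.3487 -0.9064  0.2385  0.2699]
 [-0.9372  0.3363 -0.0921  0.0843]
 [ 0.0033 -0.2557 -0.9668  1.3984]
 [ 0.      0.      0.      1.    ]]
{'t': 0.1, 'q': array([-1.2151,  0.4777,  0.0223,  1.5563, -0.0115,  1.1093, -0.0831]), 'joint_vel': array([-0.    , -0.001 , -0.0006, -0.003 , -0.0013, -0.0003, -0.0015]), 'joint_torque': array([  0.0052, -59.776 ,   1.614 , -28.1958,   0.0129,   0.005 ,
        -0.    ]), 'eef_pos': array([0.3017, 0.6032, 0.2304]), 'tool_rot': array([-0.0001,  0.2298,  0.9732, -0.0008]), 'contact_force': array([-0.1619, -0.0019,  0.9364]), 'torque': array([-0.0241, -0.0175, -0.0388]), 'grasp_force': 0.0, 'gripper_width': 1.0008978876307486}
```

View pics/scene0.png

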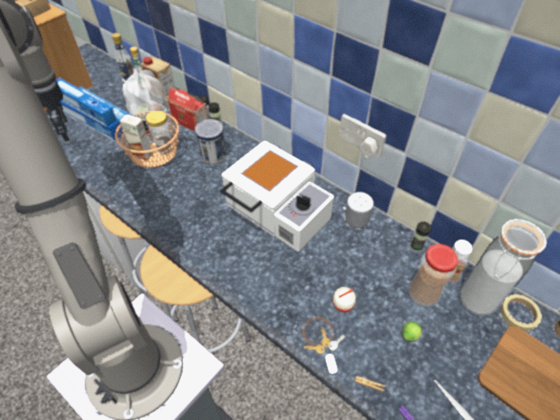

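View pics/top0.png

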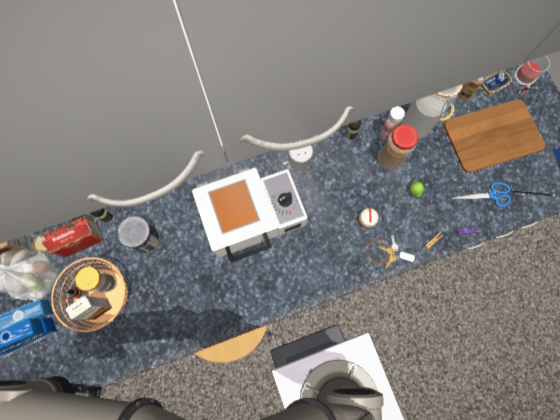

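The steriliser is near pixel (265,190) in the scene view and (245,210) in the top view. The knob is at about (304,202) in scene and (284,199) in top; the black handle is at (240,196) and (248,247). I'll enlarge both to measure.

Run:
```python
import cv2,numpy as np
a=cv2.imread("pics/scene0.png")[140:250,210:340];b=cv2.imread("pics/top0.png")[160:270,185:315]
f=lambda i:cv2.resize(i,None,fx=6,fy=6,interpolation=cv2.INTER_CUBIC)
cv2.imwrite("pics/cs.png",f(a)[:600]);cv2.imwrite("pics/ct.png",f(b)[:600])
```

```text
(no output)
```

View pics/cs.png

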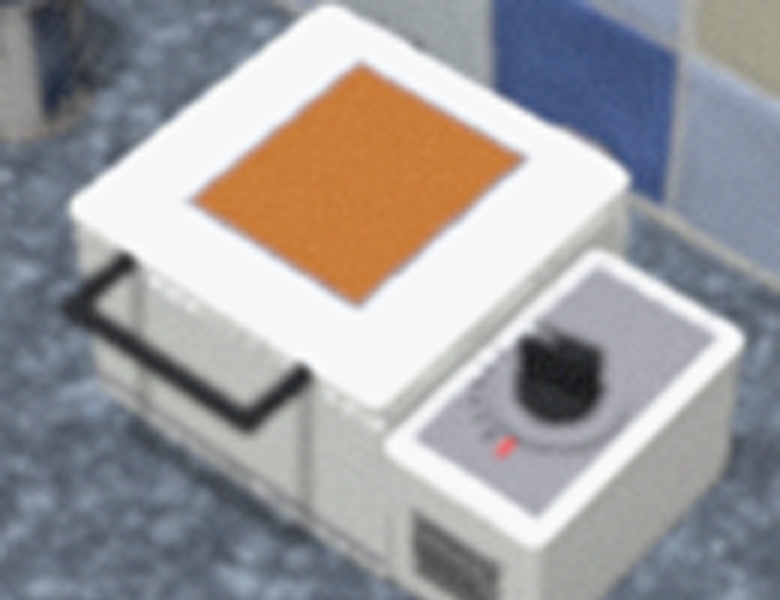

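View pics/ct.png

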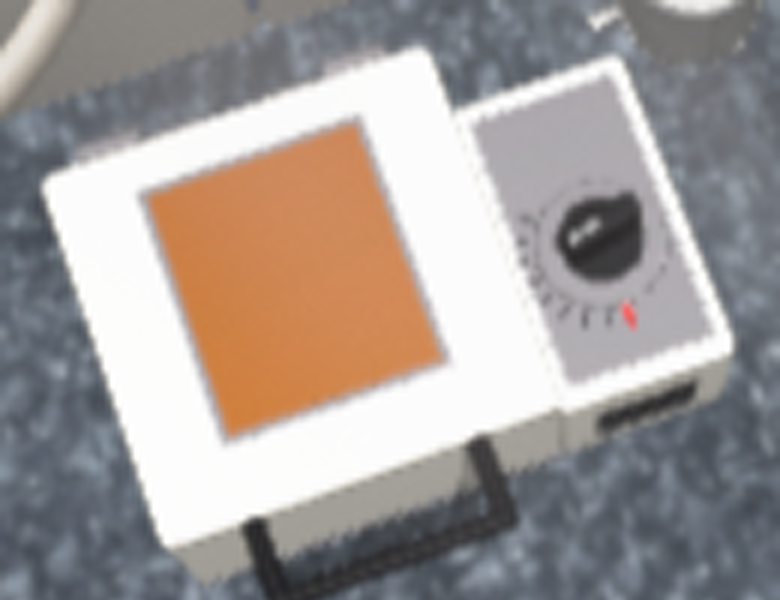

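Window corners, handle ends, red mark and pointer are all visible in both crops; the pointer line, at (570-600, 243-222) in the top crop, points roughly to the box's left. Next I triangulate.

```bash
cat > h.py <<'E'
import cv2,numpy as np
np.set_printoptions(precision=4,suppress=True)
S=dict(np.load("pics/scene0.npz"));T=dict(np.load("pics/top0.npz"))
def P(c): return c["camera_matrix"]@np.linalg.inv(c["pose"])[:3]
def us(p): return (np.array(p,float)+.5)/6-.5+[210,140]
def ut(p): return (np.array(p,float)+.5)/6-.5+[185,160]
def tri(a,b):
    X=cv2.triangulatePoints(P(S),P(T),np.array(a,float).reshape(2,1),np.array(b,float).reshape(2,1));return (X[:3]/X[3]).ravel()
def plane(c,p,z):
    d=c["pose"][:3,:3]@np.linalg.inv(c["camera_matrix"])@np.array([p[0],p[1],1.]);o=c["pose"][:3,3];return o+d*(z-o[2])/d[2]
E
python3 - <<'E'
from h import *
W={}
for n,a,b in [("LF",(192,200),(228,440)),("RF",(358,305),(447,360)),("LR",(362,63),(145,192)),("RR",(525,157),(360,120)),
 ("hR",(248,418),(512,518)),("hL",(80,308),(280,596)),("red",(506,448),(629,315))]:
    W[n]=tri(us(a),ut(b));print(n,W[n])
ax=(W["LR"]+W["RR"]-W["LF"]-W["RF"]);ay=W["LF"]+W["LR"]-W["RF"]-W["RR"]
y1=np.arctan2(ax[1],ax[0]);y2=np.arctan2(-ay[0],ay[1]);print("yaw",y1,y2,np.linalg.norm(ax)/2,np.linalg.norm(ay)/2)
# dark masks: handle & knob
T_=T["img"];g=T_.max(2)
m=(g<75).astype(np.uint8)
n,l,s,c=cv2.connectedComponentsWithStats(m)
for i in range(1,n):
    if s[i,4]>25 and 190<c[i][0]<320 and 170<c[i][1]<265: print("top",s[i],c[i],plane(T,c[i],.15))
g=S["img"].max(2);m=(g<75).astype(np.uint8)
n,l,s,c=cv2.connectedComponentsWithStats(m)
for i in range(1,n):
    if s[i,4]>25 and 215<c[i][0]<340 and 150<c[i][1]<250: print("scene",s[i],c[i],plane(S,c[i],.15))
for z in(.163,.155): print("ptr",[plane(T,ut(p),z) for p in((570,243),(600,222),(565,245),(635,208))])
print("red",plane(T,ut((629,315)),.12))
for p in [(460,110),(615,60),(735,350),(568,410)]: print("console",plane(T,ut(p),.118))
E
```

```text
LF [0.5664 0.1529 0.1487]
RF [0.5653 0.0404 0.1516]
LR [0.6994 0.1528 0.1473]
RR [0.6959 0.0401 0.1522]
hR [0.4819 0.0371 0.1463]
hL [0.4874 0.1548 0.1347]
red [ 0.5628 -0.0544  0.1188]
yaw -0.0015293890443405912 -0.02059905630958208 0.13178838136843593 0.11264800723267171
top [278 193  14  13 116] [285.2069 199.319 ] [ 0.5969 -0.0533  0.15  ]
top [285 224  16   7  35] [292.6571 227.3143] [ 0.5096 -0.0439  0.15  ]
top [226 234  45  29 299] [247.6756 250.9732] [0.4896 0.1024 0.15  ]
scene [221 183  40  28 130] [237.2923 198.3077] [0.4851 0.0921 0.15  ]
scene [297 197  13  13 149] [302.8188 202.8255] [ 0.5912 -0.063   0.15  ]
ptr [array([ 0.5971, -0.0356,  0.163 ]), array([ 0.602 , -0.0531,  0.163 ]), array([ 0.597 , -0.0329,  0.163 ]), array([ 0.6027, -0.0718,  0.163 ])]
ptr [array([ 0.5992, -0.0363,  0.155 ]), array([ 0.6042, -0.054 ,  0.155 ]), array([ 0.5991, -0.0337,  0.155 ]), array([ 0.6049, -0.0728,  0.155 ])]
red [ 0.5628 -0.0545  0.12  ]
console [ 0.6954 -0.0115  0.118 ]
console [ 0.6932 -0.096   0.118 ]
console [ 0.5277 -0.0983  0.118 ]
console [ 0.5281 -0.0088  0.118 ]
```

arm_command:
  commands: [-0.56,-0.453,-0.06,0,0,55,1,-0.56,-0.453,-0.06,0,0,55,1,-0.56,-0.453,-0.06,0,0,55,1,-0.56,-0.453,-0.06,0,0,55,1,-0.56,-0.453,-0.06,0,0,55,1,-0.56,-0.453,-0.06,0,0,55,1,-0.56,-0.453,-0.06,0,0,55,1,-0.56,-0.453,-0.06,0,0,55,0.6]
  force: 40

```text
t: 0.9
eef_pos: [0.4672, 0.2388, 0.2645]
tool_rot: [-0.0, 0.654, 0.757, -0.0]
contact_force: [1.3, 0.3, -0.1]
gripper_width: 0.856
grasp_force: 0.0
```

```bash
cat >> h.py <<'E'
from scipy.spatial.transform import Rotation as Ro
def go(pos,yaw,tilt=0):
    "shift/turn to TCP pos; tool y at yaw (deg) from world x, tool z down; tilt: deg about world -y... (lean with lid)"
    from station import get_obs
    o=get_obs();q=o["tool_rot"];R=Ro.from_quat([q[1],q[2],q[3],q[0]])
    a=np.radians(yaw);y=np.array([np.cos(a),np.sin(a),0]);z=np.array([0,0,-1.]);x=np.cross(y,z)
    G=Ro.from_euler("y",tilt,degrees=True)*Ro.from_matrix(np.c_[x,y,z])
    print("t",o["t"],"pos",o["eef_pos"],"F",o["contact_force"],"w",o["gripper_width"],"q",o["q"],"\nR",R.as_matrix().tolist())
    print("SHIFT",R.inv().apply(np.array(pos)-o["eef_pos"]),"TURN",(R.inv()*G).as_rotvec(degrees=True))
E
python3 -c "
from h import *
go((.600,-.0525,.25),8.4)"
```

```text
t 0.9 pos [0.4672 0.2388 0.2645] F [ 1.2553  0.3372 -0.1377] w 0.8558492377067266 q [-0.8936  0.1972  0.3512  1.8924 -0.0773  1.0653 -0.3657] 
R [[-0.14496835285559823, 0.9894362593022346, -0.0002558287250163237], [0.9894362917902977, 0.14496835681889414, -3.0814065011147717e-06], [3.403821457083655e-05, -0.0002535729314385362, -0.9999999672710838]]
SHIFT [-0.3075  0.0892  0.0145] TURN [-0.0145 -0.002  -0.0646]
```

arm_command:
  commands: [-0.307,0.089,0.014,0,0,0,0.6,-0.307,0.089,0.014,0,0,0,0.6,-0.307,0.089,0.014,0,0,0,0.6,-0.307,0.089,0.014,0,0,0,0.6,-0.307,0.089,0.014,0,0,0,0.6,-0.307,0.089,0.014,0,0,0,0.6,-0.307,0.089,0.014,0,0,0,0.6,-0.307,0.089,0.014,0,0,0,0.6]

```text
t: 1.7
eef_pos: [0.6002, -0.0544, 0.2501]
tool_rot: [0.001, 0.656, 0.755, -0.001]
contact_force: [-0.2, 0.1, 0.1]
gripper_width: 0.598
grasp_force: 0.0
```

```bash
python3 -c "
from h import *
go((.600,-.0525,.136),8.4)
from station import read_camera
ims=[]
for n,(u,v) in(('scene',(210,110)),('top',(220,140))):
    i=read_camera(n)['img'][v:v+110,u:u+130,::-1]; ims.append(cv2.resize(i,None,fx=3,fy=3,interpolation=2))
cv2.imwrite('pics/k1.png',np.hstack(ims))"
```

```text
t 1.7 pos [ 0.6002 -0.0544  0.2501] F [-0.2093  0.1357  0.0732] w 0.5979648698706678 q [-0.4025  0.3677  0.5074  1.7411 -0.1964  1.084   0.3096] 
R [[-0.14020816606452424, 0.990121962380902, -0.0004120434621366952], [0.99011960378393, 0.1402068830803258, -0.002280381471028629], [-0.002200084447552102, -0.0007277004134529895, -0.9999973150366616]]
SHIFT [0.0022 0.0001 0.1141] TURN [-0.0421  0.1259 -0.3401]
```

View pics/k1.png

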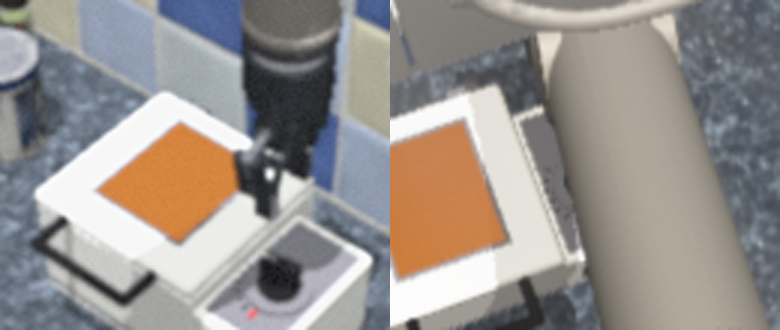

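The gripper hovers over the knob, with its fingers spanning the bar across x. In the left half the knob is at (280,278) and the fingertips at (262,205). Now I descend and grip.

arm_command:
  commands: [0.002,0,0.04,0,0,0,0.6,0.002,0,0.08,0,0,0,0.6,0.002,0,0.1,0,0,0,0.6,0.002,0,0.114,0,0,0,0.6,0.002,0,0.114,0,0,0,0.4,0.002,0,0.114,0,0,0,0.3,0.002,0,0.114,0,0,0,0.2,0.002,0,0.114,0,0,0,0.1]
  force: 30

```text
t: 2.6
eef_pos: [0.6028, -0.0472, 0.1385]
tool_rot: [0.003, 0.653, 0.757, 0.002]
contact_force: [6.5, 0.0, -3.6]
gripper_width: 0.155
grasp_force: 35.7
```

arm_command:
  commands: [0,0,0,0,0,0,0,0,0,0,0,0,0,0,0,0,0,0,0,0,0,0,0,0,0,0,0,0]

```text
t: 3.0
eef_pos: [0.6028, -0.0472, 0.1385]
tool_rot: [0.002, 0.653, 0.757, 0.002]
contact_force: [5.8, 1.3, -2.4]
gripper_width: 0.159
grasp_force: 35.7
```

```bash
python3 -c "
from h import *
print(tri((302.8,202.8),(285.2,199.3)))
go((.604,-.0535,.136),8.4)"
```

```text
[ 0.6013 -0.0552  0.1348]
t 3.0 pos [ 0.6028 -0.0472  0.1385] F [ 5.8106  1.3203 -2.4124] w 0.15871677096094702 q [-0.3639  0.4924  0.4525  1.8432 -0.2769  0.8611  0.3703] 
R [[-0.147303116482571, 0.9890675466720764, 0.006868769511514852], [0.9890912305096937, 0.1473035705738529, 0.00044252120209112506], [-0.0005741109147923092, 0.006859024440409327, -0.9999763118096267]]
SHIFT [-0.0064  0.0002  0.0025] TURN [0.393  0.0327 0.0708]
```

arm_command:
  commands: [0,0,0,0,0,0,0.35,0,0,0,0,0,0,0.35,-0.007,0,0.002,0,0,0,0.35,-0.007,0,0.002,0,0,0,0.35,-0.007,0,0.002,0,0,0,0.1,-0.007,0,0.002,0,0,0,0,-0.007,0,0.002,0,0,0,0,-0.007,0,0.002,0,0,0,0]

```text
t: 3.8
eef_pos: [0.604, -0.0551, 0.1352]
tool_rot: [0.003, 0.653, 0.757, 0.002]
contact_force: [9.7, -1.0, -5.3]
gripper_width: 0.157
grasp_force: 35.3
```

```bash
python3 -c "
from h import *
go((.602,-.0545,.137),8.4)"
```

```text
t 3.8 pos [ 0.604  -0.0551  0.1352] F [ 9.7001 -0.9682 -5.2597] w 0.15676695570142596 q [-0.3502  0.4996  0.4519  1.8411 -0.2794  0.8567  0.3837] 
R [[-0.14638873177279038, 0.9892038942712479, 0.006781944304706306], [0.9892247869352341, 0.14639990390181395, -0.0011785798576342704], [-0.0021587317793579303, 0.006536336599177682, -0.9999763078098238]]
SHIFT [ 0.0009 -0.0019 -0.0018] TURN [0.3745 0.1236 0.0181]
```

arm_command:
  commands: [0,0.002,-0.001,0,0,-6,0,0,0.002,-0.001,0,0,-13,0,0,0.002,-0.001,0,0,-20,0,0,0.002,-0.001,0,0,-27,0,0,0.002,-0.001,0,0,-34,0,0,0.002,-0.001,0,0,-41,0,0,0.002,-0.001,0,0,-48,0,0,0.002,-0.001,0,0,-55,0]

```text
t: 4.6
eef_pos: [0.6055, -0.0541, 0.1353]
tool_rot: [0.003, 0.227, 0.974, 0.001]
contact_force: [10.8, -0.1, -11.7]
gripper_width: 0.156
grasp_force: 34.5
```

```bash
python3 -c "
from h import *
go((.604,-.0545,.137),90);from station import get_obs;print(get_obs()['torque'])"
```

```text
t 4.6 pos [ 0.6055 -0.0541  0.1353] F [ 10.8442  -0.0806 -11.7303] w 0.1563082029150527 q [-0.1728  0.4744  0.2104  1.8243 -0.1272  0.8502  1.2108] 
R [[-0.8966924443480444, 0.4426180297268686, 0.0056515493304160995], [0.4426240938778153, 0.896707239230037, -0.00019654843609081532], [-0.0051547810789782, 0.002325268403790141, -0.9999840105516078]]
SHIFT [ 0.0012 -0.001  -0.0018] TURN [  0.0632   0.3207 -26.2714]
[-0.0089 -2.2409 -0.0493]
```

arm_command:
  commands: [-0.002,0.001,0.001,0,0,-7,0,-0.002,0.001,0.001,0,0,-14,0,-0.002,0.001,0.001,0,0,-20,0,-0.002,0.001,0.001,0,0,-24,0,-0.002,0.001,0.001,0,0,-27,0,-0.002,0.001,0.001,0,0,-29,0,-0.002,0.001,0.001,0,0,-31,0,-0.002,0.001,0.001,0,0,-32,0]

```text
t: 5.4
eef_pos: [0.6062, -0.0532, 0.1352]
tool_rot: [0.001, -0.046, 0.999, 0.001]
contact_force: [2.4, 5.2, 2.9]
gripper_width: 0.157
grasp_force: 78.9
```

```bash
python3 -c "
from h import *
go((.604,-.0545,.137),90);from station import get_obs;print(get_obs()['torque'])"
```

```text
t 5.4 pos [ 0.6062 -0.0532  0.1352] F [2.4094 5.1761 2.8521] w 0.15726877463093122 q [-0.0713  0.4714  0.0761  1.8129 -0.0491  0.8564  1.6916] 
R [[-0.9957472742181698, -0.09208805948177949, 0.002674918310074733], [-0.09208127970066364, 0.9957482132359589, 0.002556123252873223], [-0.002898933557962415, 0.002298942860527775, -0.9999931554995517]]
SHIFT [ 0.0023 -0.0011 -0.0018] TURN [0.1393 0.1599 5.2836]
[ 0.9613 -0.5411 -1.9164]
```

arm_command:
  commands: [0,0,0,0,0,0,0.4,0,0,0,0,0,0,0.4,0,0,-0.02,0,0,0,0.4,0,0,-0.06,0,0,0,0.4,0,0,-0.1,0,0,0,0.4,0.05,0,-0.12,0,0,0,0.4,0.1,0.04,-0.12,0,0,0,0.4,0.13,0.09,-0.12,0,0,0,0.4]

```text
t: 6.2
eef_pos: [0.4808, 0.0022, 0.2547]
tool_rot: [0.0, -0.045, 0.999, -0.001]
contact_force: [1.2, 1.5, 1.0]
gripper_width: 0.405
grasp_force: 0.0
```

```bash
python3 -c "
from h import *
go((.4846,.096,.25),0)"
```

```text
t 6.2 pos [0.4808 0.0022 0.2547] F [1.2435 1.4857 0.991 ] w 0.404906707660757 q [-0.1753  0.1301  0.0437  1.9803 -0.0047  1.0313  1.5307] 
R [[-0.9960001783395728, -0.0893509239524553, 0.00023903217839235083], [-0.0893511947512363, 0.9959988685774509, -0.0016179582703935056], [-9.350971285620861e-05, -0.001632844536581265, -0.9999986625364322]]
SHIFT [-0.0121  0.0931  0.0046] TURN [-0.0666  0.0817 95.1263]
```

arm_command:
  commands: [-0.012,0.093,0,0,0,95,0.4,-0.012,0.093,0,0,0,95,0.4,-0.012,0.093,0,0,0,95,0.4,-0.012,0.093,0,0,0,95,0.4,-0.012,0.093,0,0,0,95,0.4,-0.012,0.093,0,0,0,95,0.4,-0.012,0.093,0,0,0,95,0.4,-0.012,0.093,0,0,0,95,0.4]

```text
t: 7.0
eef_pos: [0.4857, 0.0976, 0.254]
tool_rot: [-0.0, 0.51, 0.86, -0.001]
contact_force: [-0.1, 0.6, 0.1]
gripper_width: 0.401
grasp_force: 0.0
```

```bash
python3 -c "
from h import *
go((.4846,.096,.25),-0.6)
from station import read_camera
ims=[]
for n,(u,v) in(('scene',(210,130)),('top',(210,150))):
    i=read_camera(n)['img'][v:v+120,u:u+130,::-1]; ims.append(cv2.resize(i,None,fx=3,fy=3,interpolation=2))
cv2.imwrite('pics/k2.png',np.hstack(ims))"
```

```text
t 7.0 pos [0.4857 0.0976 0.254 ] F [-0.0563  0.5661  0.1236] w 0.4013333572174684 q [-0.3996  0.1559  0.0837  1.9524 -0.014   1.0352  0.1896] 
R [[-0.47887599646140067, 0.8778820621383798, -0.0009300477227281429], [0.8778822785689655, 0.47887473662137214, -0.001300615382420997], [-0.0006964105557018958, -0.0014393059012763401, -0.9999987217046133]]
SHIFT [-0.0008 -0.0018  0.004 ] TURN [-0.0705  0.0601 29.212 ]
```

View pics/k2.png

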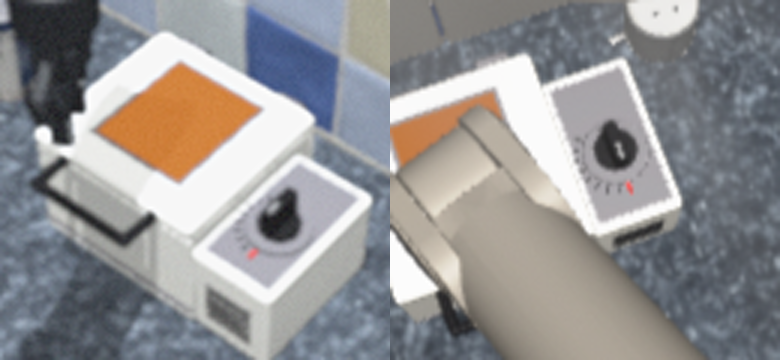

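The knob pointer now faces the red mark (top half: knob (615,147), red (630,188)). I'll quantify the angle while finishing the turn over the handle.

arm_command:
  commands: [-0.001,-0.002,0,0,0,8,0.4,-0.001,-0.002,0,0,0,16,0.4,-0.001,-0.002,0,0,0,24,0.4,-0.001,-0.002,0,0,0,29.2,0.4,-0.001,-0.002,0.03,0,0,29.2,0.4,-0.001,-0.002,0.04,0,0,29.2,0.4,-0.001,-0.002,0.04,0,0,29.2,0.4]

```text
t: 7.8
eef_pos: [0.4835, 0.0959, 0.2128]
tool_rot: [-0.001, 0.708, 0.707, -0.002]
contact_force: [0.0, -0.1, -1.1]
gripper_width: 0.399
grasp_force: 0.0
```

```bash
python3 -c "
from h import *
go((.4846,.096,.122),-0.6)
from station import read_camera
a=read_camera('scene');b=read_camera('top')
i=b['img'];x0,y0,x1,y1=268,180,300,206
m=np.zeros(i.shape[:2],np.uint8);m[y0:y1,x0:x1]=(i.max(2)<80)[y0:y1,x0:x1]
p=cv2.findNonZero(m).reshape(-1,2);print(len(p),p.mean(0))
c=p.mean(0);r=[(u,v) for u in range(-5,6) for v in range(-8,9) if i[int(c[1])+v,int(c[0])+u].min()>90 and u*u+v*v<40]
print(r)
ims=[]
for s,(u,v) in((a,(285,180)),(b,(268,178))): ims.append(cv2.resize(s['img'][v:v+40,u:u+40,::-1],None,fx=10,fy=10,interpolation=2))
ims.append(0*ims[0]);cv2.imwrite('pics/k3.png',np.hstack(ims[:2]))"
```

```text
t 7.8 pos [0.4835 0.0959 0.2128] F [ 0.0073 -0.067  -1.0601] w 0.3994036541334817 q [-0.4375  0.1987  0.1311  2.0061 -0.0313  0.943  -0.2919] 
R [[0.001494285076297874, 0.9999912697617765, -0.003902244526058549], [0.9999974081832668, -0.001500974673819844, -0.0017119292560870665], [-0.0017177714807415046, -0.00389967630181684, -0.9999909208517253]]
SHIFT [0.0002 0.0015 0.0908] TURN [-0.223   0.0994  0.5142]
134 [284.3806 198.6716]
[(-5, -3), (1, -1), (1, 0), (2, -1), (2, 0), (2, 1), (2, 2), (2, 3), (3, -5), (3, 2), (3, 3), (3, 4)]
```

View pics/k3.png

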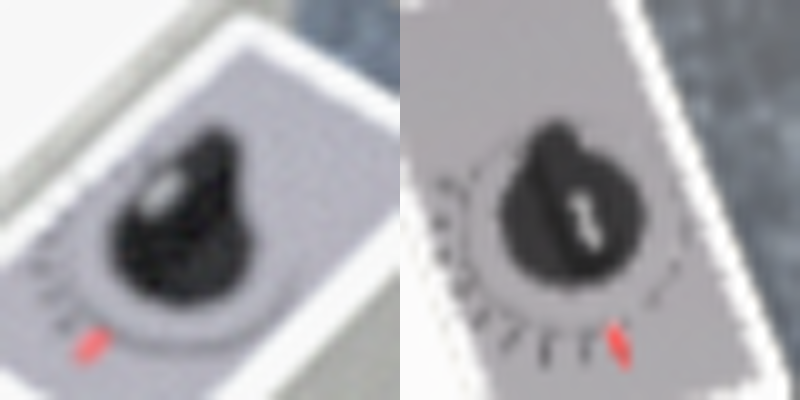

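The pointer line in the right half, (575,195) to (600,248), is parallel to the console edge and aimed at the red mark (620,348), so the timer is at zero. Next, down to the handle.

arm_command:
  commands: [0,0.001,0.03,0,0,0,0.48,0,0.001,0.06,0,0,0,0.48,0,0.001,0.08,0,0,0,0.48,0,0.001,0.092,0,0,0,0.48,0,0.001,0.092,0,0,0,0.48,0,0.001,0.092,0,0,0,0.48]

```text
t: 8.5
eef_pos: [0.4867, 0.0967, 0.1234]
tool_rot: [0.0, 0.708, 0.706, 0.001]
contact_force: [0.9, -0.1, 0.6]
gripper_width: 0.481
grasp_force: 0.0
```

```bash
python3 -c "
from h import *
go((.4846,.096,.121),-0.6)
from station import read_camera
i=read_camera('scene')['img'][150:230,215:295,::-1]
cv2.imwrite('pics/h1.png',cv2.resize(i,None,fx=6,fy=6,interpolation=2))"
```

```text
t 8.5 pos [0.4867 0.0967 0.1234] F [ 0.8506 -0.0723  0.5735] w 0.48052455854422094 q [-0.4221  0.3273  0.1195  2.0835 -0.0574  0.7324 -0.2701] 
R [[0.003856815668214556, 0.9999916770948003, 0.0013306817915145527], [0.9999924687508048, -0.003857387971495426, 0.000427784651440145], [0.00043291404696552127, 0.0013290218832720854, -0.9999990231426538]]
SHIFT [-0.0007 -0.0021  0.0024] TURN [ 0.0761 -0.0251  0.379 ]
```

View pics/h1.png

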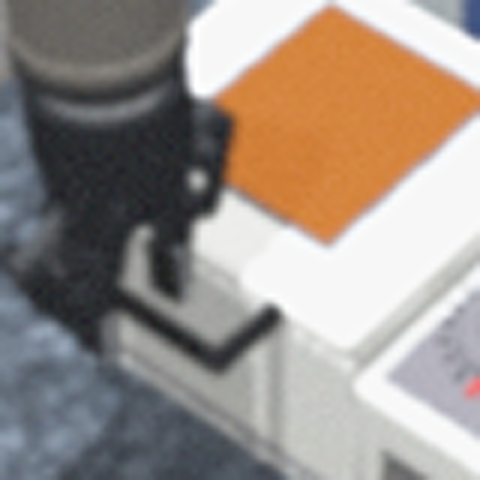

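The fingers straddle the bar: the inner finger at (170,280) is behind the bar line (120,290)-(220,360), the outer one in front. Closing.

arm_command:
  commands: [0,-0.002,0.002,0,0,0,0.3,0,-0.002,0.002,0,0,0,0.2,0,-0.002,0.002,0,0,0,0.1,0,-0.002,0.002,0,0,0,0,0,-0.002,0.002,0,0,0,0,0,-0.002,0.002,0,0,0,0]
  force: 40

```text
t: 9.15
eef_pos: [0.4849, 0.0967, 0.121]
tool_rot: [0.001, 0.709, 0.706, 0.001]
contact_force: [2.8, 0.2, 4.1]
gripper_width: 0.123
grasp_force: 39.4
```

```bash
cat >> h.py <<'E'
def lid(h0,rows,th0,tilt=1.0):
    "rows for lid angles (deg) from th0: h0 = current TCP; grasp 19 mm behind"
    from station import get_obs
    o=get_obs();q=o["tool_rot"];R=Ro.from_quat([q[1],q[2],q[3],q[0]])
    f=lambda t:np.array([-.248*np.cos(t)+.006*np.sin(t),0,.248*np.sin(t)+.006*np.cos(t)])
    for t in rows:
        d=f(np.radians(t))-f(np.radians(th0))
        W=Ro.from_euler("z",-.6,degrees=True)
        Q=W*Ro.from_euler("y",(t-th0)*tilt,degrees=True)*W.inv()
        # lid raising: (-1,0)->(-c,s): rotation about +y by +t
        G=Q*R; g=R.apply([0,0,-.019]); s=W.apply(d)+g-G.apply([0,0,-.019])
        print(t,R.inv().apply(s),(R.inv()*G).as_rotvec(degrees=True))
E
python3 -c "
from h import *
go((.4846,.096,.121),-0.6)
lid(0,[2,5,9,13,17,21,25,30],0,.7)"
```

```text
t 9.15 pos [0.4849 0.0967 0.121 ] F [2.8271 0.2411 4.0815] w 0.12285586295170957 q [-0.423   0.3282  0.119   2.0897 -0.0575  0.7247 -0.2714] 
R [[0.004181065412417163, 0.9999892492443085, 0.002005015666097938], [0.9999911460156958, -0.004182010951718972, 0.00046762657626874145], [0.0004760065464036549, 0.0020030427364167366, -0.999997880616536]]
SHIFT [-0.0007 -0.0003 -0.    ] TURN [ 0.1147 -0.0276  0.3604]
2 [ 0.     -0.0001 -0.0087] [1.4    0.0088 0.0007]
5 [ 0.      0.0003 -0.0216] [3.4999 0.022  0.0017]
9 [ 0.      0.002  -0.0388] [6.2999 0.0396 0.0031]
13 [-0.      0.0048 -0.0559] [9.0998 0.0572 0.0044]
17 [-0.      0.0088 -0.0726] [11.8998  0.0748  0.0058]
21 [-0.      0.014  -0.0891] [14.6997  0.0925  0.0072]
25 [-0.0001  0.0203 -0.1051] [17.4997  0.1101  0.0086]
30 [-0.0001  0.0297 -0.1244] [20.9996  0.1321  0.0103]
```

arm_command:
  commands: [0,0,-0.0087,1.4,0,0,0,0,0.0003,-0.0216,3.5,0,0,0,0,0.001,-0.03,5,0,0,0,0,0.002,-0.0388,6.3,0,0,0,0,0.0033,-0.047,7.7,0,0,0,0,0.0048,-0.0559,9.1,0,0,0,0,0.0068,-0.064,10.5,0,0,0,0,0.0088,-0.0726,11.9,0,0,0]

```text
t: 9.95
eef_pos: [0.4931, 0.0967, 0.1927]
tool_rot: [-0.074, 0.705, 0.702, -0.073]
contact_force: [6.3, 0.3, -4.8]
gripper_width: 0.119
grasp_force: 39.2
```

```bash
python3 -c "
from h import *
go((.4846,.096,.121),-0.6)
lid(0,[20,23,26,29,32,35,38,41,44,45],17,.7)"
```

```text
t 9.95 pos [0.4931 0.0967 0.1927] F [ 6.2905  0.3475 -4.8115] w 0.11872186014462595 q [-0.3796  0.3523  0.1247  1.8673 -0.1068  1.1284 -0.2065] 
R [[0.0039693068281015445, 0.9784079354114029, -0.20664500121537008], [0.9999921219032172, -0.0038780302158972135, 0.0008467662875464022], [2.710729649693655e-05, -0.2066467343212578, -0.9784156205108102]]
SHIFT [-0.0007  0.0065  0.0719] TURN [-11.9259   0.0372   0.3714]
20 [-0.      0.0011 -0.0129] [ 2.1     0.0134 -0.0028]
23 [-0.0001  0.0029 -0.0257] [ 4.1999  0.0267 -0.0055]
26 [-0.0001  0.0053 -0.0383] [ 6.2999  0.0401 -0.0083]
29 [-0.0001  0.0084 -0.0508] [ 8.3998  0.0535 -0.0111]
32 [-0.0002  0.0122 -0.0632] [10.4998  0.0669 -0.0138]
35 [-0.0002  0.0165 -0.0753] [12.5997  0.0802 -0.0166]
38 [-0.0003  0.0216 -0.0871] [14.6997  0.0936 -0.0194]
41 [-0.0003  0.0272 -0.0987] [16.7996  0.107  -0.0221]
44 [-0.0004  0.0334 -0.1099] [18.8996  0.1204 -0.0249]
45 [-0.0004  0.0356 -0.1136] [19.5996  0.1248 -0.0258]
```

arm_command:
  commands: [0,0.0011,-0.0129,2.1,0,0,0,0,0.0029,-0.0257,4.2,0,0,0,0,0.0053,-0.0383,6.3,0,0,0,0,0.0084,-0.0508,8.4,0,0,0,0,0.0122,-0.0632,10.5,0,0,0,0,0.0165,-0.0753,12.6,0,0,0,0,0.0216,-0.0871,14.7,0,0,0,0,0.0216,-0.0871,14.7,0,0,0]

```text
t: 10.75
eef_pos: [0.5313, 0.0967, 0.2733]
tool_rot: [-0.164, 0.689, 0.686, -0.164]
contact_force: [-2.8, 0.5, 0.1]
gripper_width: 0.126
grasp_force: 39.7
```

```bash
cat >> h.py <<'E'
def ang():
    from station import get_obs
    o=get_obs();q=o["tool_rot"];R=Ro.from_quat([q[1],q[2],q[3],q[0]])
    g=o["eef_pos"]+R.apply([0,0,-.019]);v=np.array([.7329-g[0],g[2]-.134])
    a=np.degrees(np.arctan2(v[1],v[0])-np.arctan2(.006,.248));print("grasp",g,"r",np.hypot(*v),"LID deg",a);return a
E
python3 -c "
from h import *
go((.4846,.096,.121),-0.6);a=ang()
lid(0,[a+2,a+4,43,45],a,.7)"
```

```text
t 10.75 pos [0.5313 0.0967 0.2733] F [-2.8286  0.4824  0.1022] w 0.12554087901112942 q [-0.33    0.4912  0.1427  1.5262 -0.1535  1.5918 -0.1591] 
R [[0.0038836385003474007, 0.8921998569711661, -0.45162410539366615], [0.9999924585121301, -0.0034575749224277606, 0.0017686419992603564], [1.6457957600274353e-05, -0.45162756824211525, -0.8922065564278538]]
SHIFT [-0.0009  0.0272  0.157 ] TURN [-26.8481   0.0875   0.3708]
grasp [0.5399 0.0967 0.2903] r 0.24837351972535557 LID deg 37.609624545399434
39.609624545399434 [-0.      0.0015 -0.0084] [ 1.4     0.0082 -0.0041]
41.609624545399434 [-0.0001  0.0033 -0.0168] [ 2.7999  0.0165 -0.0083]
43 [-0.0001  0.0047 -0.0226] [ 3.7732  0.0222 -0.0112]
45 [-0.0001  0.007  -0.0308] [ 5.1732  0.0304 -0.0153]
```

arm_command:
  commands: [0,0.0015,-0.0084,1.4,0,0,0,0,0.0033,-0.0168,2.8,0,0,0,0,0.0047,-0.0226,3.8,0,0,0,0,0.007,-0.0308,5.2,0,0,0,0,0.007,-0.0308,5.2,0,0,0,0,0.007,-0.0308,5.2,0,0,0,0,0.007,-0.0308,5.2,0,0,0]
  force: 60

```text
t: 11.45
eef_pos: [0.5511, 0.0967, 0.2974]
tool_rot: [-0.194, 0.681, 0.679, -0.193]
contact_force: [-0.8, 0.9, -4.2]
gripper_width: 0.115
grasp_force: 58.9
```

```bash
python3 -c "
from h import *
go((.4846,.096,.121),-0.6);a=ang()
lid(0,[45],a,.7)
from station import read_camera
ims=[]
for n,(u,v) in(('scene',(210,100)),('top',(190,140))):
    i=read_camera(n)['img'][v:v+150,u:u+130,::-1]; ims.append(cv2.resize(i,None,fx=3,fy=3,interpolation=2))
cv2.imwrite('pics/e1.png',np.hstack(ims))"
```

```text
t 11.45 pos [0.5511 0.0967 0.2974] F [-0.7791  0.913  -4.1508] w 0.1150665750887419 q [-0.3116  0.56    0.148   1.3923 -0.1693  1.7445 -0.1496] 
R [[0.003641646438873436, 0.8496677352650303, -0.5273058676525506], [0.9999932985572523, -0.0028960272547826627, 0.0022396130750615417], [0.0003758348050288962, -0.5273104898214471, -0.8496725875726868]]
SHIFT [-0.001   0.0366  0.185 ] TURN [-31.8239   0.0877   0.3872]
grasp [0.5611 0.0966 0.3136] r 0.2485503221794564 LID deg 44.8787892152645
45 [-0.      0.0001 -0.0005] [ 0.0848  0.0005 -0.0003]
```

View pics/e1.png

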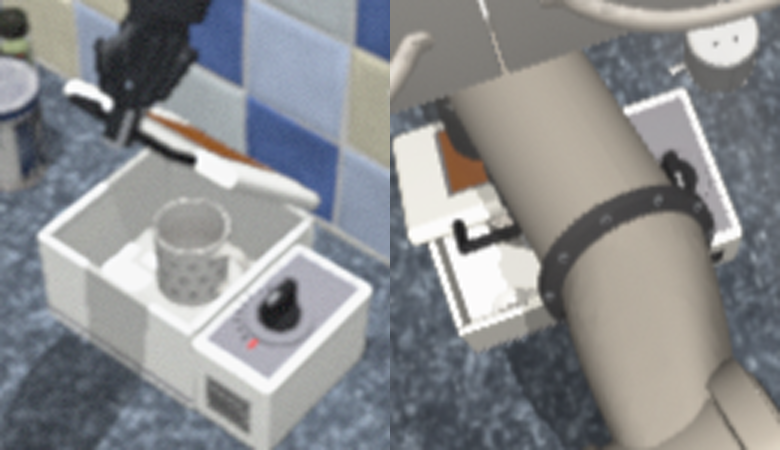

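The lid is open at about 45° with the bar gripped, the mug is upright at (190,250) in the left half, and the knob points at the red mark. Handing in.

```bash
python3 -c "
from h import *
ang();from station import *
print(get_obs()['joint_vel']);print(hand_in())"
```

```text
grasp [0.5614 0.0966 0.3139] r 0.24858059101645671 LID deg 44.98492976132526
[ 0.0023  0.0015  0.0007 -0.0088  0.0007  0.003   0.0017]
the job is handed in; nothing more can be done
None
```

I turned the timer knob back to its zero stop, then lifted the lid and handed the job in with the arm still holding it at about 45° (44.98° worked out from the gripper pose) at about 11.5 s; the mug was upright in the last picture, but I didn't check the teaspoon or the other loose items, and no verdict came back.

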